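Crank the painting lift up to its stop

ROBOT

A 7-joint arm with a two-finger parallel gripper is mounted at the origin on the work surface; the furniture and walls round the work are solid. World frame = base frame: x ahead of the robot, y to its left, z up, the work surface at z = 0. Lengths are in m, angles in rad, forces in N, time in s.
With the tool pointing down it reaches from about 0.425 to 0.825 m from the base axis. Payload 3.6 kg.
Tool frame: the origin (TCP) lies at the very end of the fingers, on their centre line; the grasp point (between the pads) lies 19 mm behind it; z points along the fingers, y is the line along which they close (so a half turn about z gives the same grasp; the last joint's range is limited). The gripper opens to 85 mm and grips with 20 to 120 N. Pads are 22 mm wide; open, the fingers measure 114 mm over their backs; the gripper's body (76 mm by 85 mm) begins 54 mm behind the grasp point. The pads swing forward as they close: fully open they stand 13 mm farther back than shut.
Start: joints at [-1.306, 0.615, -0.013, 1.423, 0.008, 1.103, -0.04], TCP at [0.186, 0.623, 0.231] pointing down, gripper open.
Joint ranges: [-3.12, 3.12], [-0.3, 2.06], [-1.34, 1.32], [0.26, 2.42], [-1.36, 4.5], [0.01, 1.98], [-2.84, 2.84]. Speed limits (rad/s): [2.79, 2.79, 3.14, 3.14, 3.14, 3.14, 3.14].

INTERFACE

Orientations are given as a unit quaternion [w, x, y, z].
In Python, from plant import r, viewer gives the robot as it stands. The module is installed in compiled form; this text tells all that it offers.
- The arm moves only by the shell command python3 -m handwheel 'ROWS' [FORCE]. ROWS is JSON, a list of rows, each a list of 7 numbers: the shift along the tool's x, y, z each as a share of 40 mm, from -1 to 1, then the turn, a rotation vector about the tool's x, y, z each as a share of 8 degrees, from -1 to 1, then the opening, from -1 (shut) to 1 (fully open), so that 0 is half open. In form: [[x, y, z, wx, wy, wz, fingers], ...]. A call has 1 to 10 rows; each row shifts and turns the commanded pose from where the row before left it, along the tool's axes as they then stand; what a row does not reach is not made up. A row lasts 1/10 s, in which the tool goes at most 50 mm and 8.59 degrees, less where a joint would pass 70% of its speed; a pose out of reach is approached as far as the arm can. A call with a number of a shift or a turn outside -1 to 1 is refused whole. A call with a gripper value outside its range is refused whole. The fingers move at their own pace and stop on an object; FORCE is the grip in N (left out, the last holds). Time passes only in rows, so rows that do not move let the fingers close. It gives the time, the measured TCP pose, the force, the opening and the grip force at its end, in the units of the state.
- r.sense(): the state, without advancing time (a new reading comes with each control period).
- viewer.get_image(name): name is "scene" or "top" or "wrist"; returns (picture, depth): 480x640x3 uint8, red, green, blue; 480x640 float32, m along the optical axis (not along the pixel's ray), 0 where there is no reading.
- viewer.camera_info(name): a dict with "intrinsics" (3x3 intrinsics, pixels), "pose" (4x4, takes a point from camera to world coordinates); the wrist camera has in their place "tool_from_camera" (4x4, takes a point from camera to tool coordinates, whose origin is the TCP and whose axes are the flange's). Camera axes: x right, y up, looking along -z (the intrinsics and any distortion apply to the point x, -y, -z); pixel columns grow to the right and rows downward; lengths in m; the calibration is good to about 2 mm. A picture is of the moment at which its call begins: read the wrist's pose just before it. camera_info takes no time and is no camera call.
- r.finish_job(): hands the job in; it is judged then, once.
The state is a dict: "clock": time; "joint_pos": joint angles; "joint_vel": joint speeds; "effort": joint torques, N m; "eef_pos": TCP position; "tcp_rot": TCP orientation; "ft_force": force on the tool from outside, world axes, zero at the start; "ft_torque": the same for the moment, N m; "finger_gap": opening from 0.0 (shut) to 1.0 (fully open); "grasp_force": force on a finger pad.
Only numpy, scipy, OpenCV 4.12 (cv2) and the standard library are available. Lean on these libraries where they do the work, as an engineer would, in place of code of your own. Each camera call takes 0.05 s, during which the arm holds its last target. There are 200 camera calls.

TASK

Take the loose crank out of its rest, feel its hex shank gently down into the hidden hex drive of the little work lift until it is fully home, then wind it clockwise (seen from above) until the table with the model is right up at its top stop. Do not press the crank down hard while it is not yet in the hex, do not push the table or the model, leave the things standing round about alone, and leave the crank seated in the lift.

Things in the scene. Friction and masses are not known exactly. Their poses are not given: they have to be found in the camera images.
- lift: Work lift fixed on the worktop: grey gearbox block 90 x 90 x 60 mm high on a dark base plate 110 x 300 x 8 mm (y = -56 to +244 mm in its frame), its table 180 mm away on the +y side. Origin on the worktop under the vertical axis of the hex drive, z up. The drive turns stiffly (about 0.2 N m) to wind the table; at the top stop a clutch slips at about 0.6 N m, so turning a little past does no harm.
- drive_mouth (a point): Centre of the mouth of the round well, 46 mm wide, in the gearbox top, 60 mm above the worktop.
- drive_eye (a point): Centre of the top of the steel hex eye in the well, 12 mm below the mouth, same axis. Hex hole 38 mm across flats, 24 mm deep. How the hex is turned about its axis is not measured and differs every time (repeats every 60 degrees). Sprung: it yields up to 2.5 mm downward at about 3 N per mm, then is hard. It stays put under a light turning touch.
- lift_table (a joint): Height of the table above its lowest position, m. Top stop at 0.030; starts at 0 to 0.006. Rises 6 mm for each radian the crank is turned clockwise seen from above.
- table_top (a point): Middle of the table's upper face (plate 90 x 100 mm, lift side +y), 45 mm above the worktop at the lowest position, 75 mm at the top stop. A model part in masking putty (body about 85 mm, 37 mm high, gun barrel pointing away over the lift's +x side) is fixed on it.
- crank: Loose crank, 0.27 kg, upright in its rest. Origin at the tip of the hex shank, z up, x along the arm to the handle. Shank 36 mm across flats (corners on +-x), z 0 to 32 mm, lowest 3.5 mm tapered to 33 mm over corners; collar 56 mm wide, z 32 to 40; arm 16 mm wide, z 38 to 46. Fully home the collar lies on the gearbox top, tip 28 mm above the worktop; resting on the eye out of line, 14 to 18 mm higher.
- crank_grip (a point): Point on the crank's black square grip block, on the shank axis, 66 mm above the tip. The block is 20 x 20 mm, sides along the crank's x and y, and reaches from 46 to 80 mm above the tip.
- handle_mid (a point): Middle of the crank's upright black handle, 60 mm from the shank axis along the crank's x, 67 mm above the tip. 18 mm wide, from 48 to 86 mm above the tip; spins freely on its pin.
- crank_rest: Grey rest block fixed on the worktop, 70 x 70 x 36 mm, with a 46 mm round hole in which the crank's shank hangs, the collar lying on the block. Origin under the hole's centre, on the worktop.
- dropper: Bystander: dropper bottle, 26 mm wide, 84 mm tall, near the lift. Origin at its foot.
- brown_jar: Bystander: small jar with a brown cap, 35 mm wide, 41 mm tall, on the robot's side of the crank's rest. Origin at its foot.
- flat_tin: Bystander: flat round tin, 63 mm wide, 21 mm tall, beyond the crank's rest. Origin at its foot.

How it is judged:
By the outcome, as a careful person would: the job done as asked, in the order asked, and still so for the second after the job is handed in, with the robot touching nothing.
It also fails if it takes over 69 s, if anything falls off the work surface, if the arm or the gripper's body presses on something with over 40 N, if the wrist force passes 120 N, or if a joint passes its speed limit or range.

## Working session

There is one attempt and no reset: what is moved stays moved. The work goes in short steps, Python scripts to look and compute and a shell command to move; the robot and the scene stay as the last step left them, time stands still between calls to the robot, and variables do not carry over. Pictures are saved under pics/ and viewed, at most 10 in all, crops included, and the job is handed in when it is done.

```bash
mkdir -p pics
cat > h.py <<'E'
import numpy as np, cv2
from plant import r, viewer
from scipy.spatial.transform import Rotation as R
def rot(q): return R.from_quat([q[1],q[2],q[3],q[0]]).as_matrix()
def T_tool(s):
    T=np.eye(4);T[:3,:3]=rot(s["tcp_rot"]);T[:3,3]=s["eef_pos"];return T
def look(name,fn=None):
    s=r.sense();im,d=viewer.get_image(name);ci=viewer.camera_info(name)
    P=T_tool(s)@ci["tool_from_camera"] if name=="wrist" else ci["pose"]
    K=np.array(ci["intrinsics"])
    v,u=np.mgrid[0:480,0:640]
    c=np.stack([(u-K[0,2])/K[0,0]*d,-(v-K[1,2])/K[1,1]*d,-d],-1)
    W=c@np.array(P)[:3,:3].T+np.array(P)[:3,3]; W[d==0]=np.nan
    if fn: cv2.imwrite("pics/"+fn,im[:,:,::-1])
    return im,d,W,ci,s
E
python3 - <<'E'
from h import *
np.set_printoptions(precision=3,suppress=True)
for n in ["top","scene"]:
    im,d,W,ci,s=look(n,n+"0.png"); np.save(n+".npy",W); print(ci)
print(s)
E
```

```text
{'intrinsics': array([[436.511,   0.   , 322.219],
       [  0.   , 436.511, 246.127],
       [  0.   ,   0.   ,   1.   ]]), 'pose': array([[-0.024,  0.999, -0.035,  0.487],
       [-1.   , -0.024, -0.014, -0.071],
       [-0.015,  0.034,  0.999,  0.978],
       [ 0.   ,  0.   ,  0.   ,  1.   ]])}
{'intrinsics': array([[580.928,   0.   , 315.304],
       [  0.   , 580.928, 238.069],
       [  0.   ,   0.   ,   1.   ]]), 'pose': array([[ 0.897,  0.248, -0.364,  0.121],
       [-0.441,  0.481, -0.758, -0.814],
       [-0.013,  0.841,  0.541,  0.616],
       [ 0.   ,  0.   ,  0.   ,  1.   ]])}
{'clock': 0.05, 'joint_pos': array([-1.307,  0.616, -0.013,  1.425,  0.008,  1.103, -0.04 ]), 'joint_vel': array([-0.   ,  0.   , -0.   , -0.002, -0.   ,  0.   ,  0.001]), 'effort': array([  0.001, -47.083,   0.26 , -17.178,   0.01 ,   0.006,   0.   ]), 'eef_pos': array([0.186, 0.622, 0.23 ]), 'tcp_rot': array([-0.   ,  0.145,  0.989, -0.001]), 'ft_force': array([-1.137,  0.002,  0.488]), 'ft_torque': array([-0.025,  0.039, -0.014]), 'grasp_force': 0.0, 'finger_gap': 1.0006141720839445}
```

View pics/top0.png

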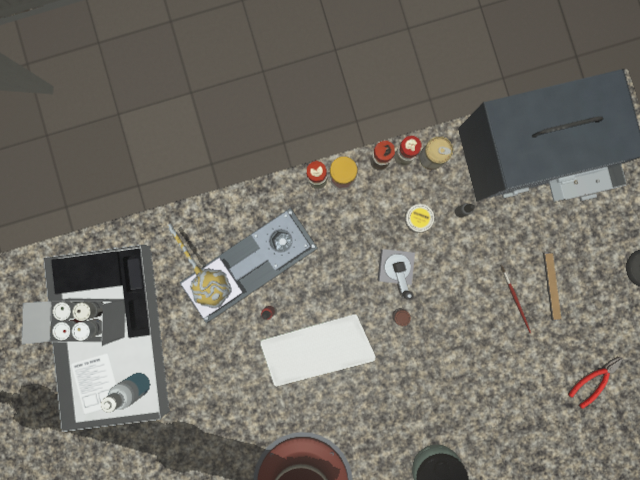

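View pics/scene0.png

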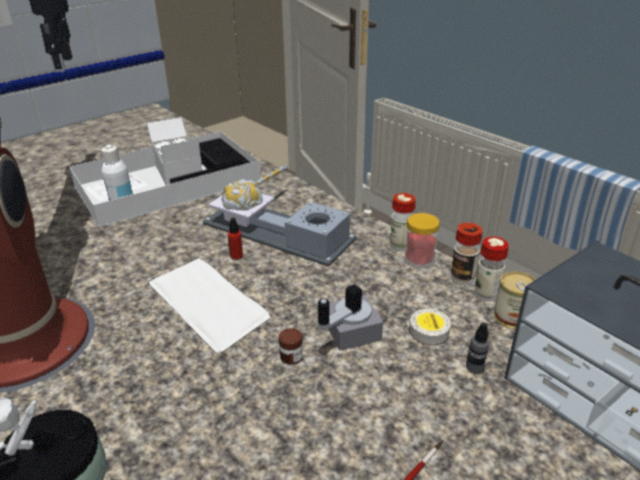

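Top view: the crank grip is at (400,267) with its handle at (407,294), in the rest. The lift well is at (281,241), the table with the model at (210,288), the dropper at (268,312), the jar at (401,317) and the tin at (420,217).

Run:
```python
from h import *
np.set_printoptions(precision=4,suppress=True)
W=np.load("top.npy"); im=cv2.imread("pics/top0.png")
def blob(u0,u1,v0,v1,z0,z1,extra=None):
    S=W[v0:v1,u0:u1]; I=im[v0:v1,u0:u1].astype(int); m=(S[...,2]>z0)&(S[...,2]<z1)
    if extra is not None: m&=extra(I)
    P=S[m]; print(len(P),P.mean(0),np.median(P,0),P.min(0),P.max(0)); return P
print("table z",np.nanmedian(W[350:380,400:500,2]))
dark=lambda I:I.max(-1)<80
print("grip");blob(390,412,255,281,.07,.1)
print("handle");blob(398,418,282,304,.07,.1)
print("arm/collar z");blob(380,415,250,300,.04,.06)
print("rest top");P=blob(370,420,240,290,.028,.0385);print(cv2.minAreaRect((P[:,:2]*1000).astype(np.float32)))
print("gearbox top");P=blob(245,325,200,280,.053,.068);print(cv2.minAreaRect((P[:,:2]*1000).astype(np.float32)))
print("eye");blob(268,295,228,255,.03,.053)
print("table");P=blob(175,250,250,325,.035,.12);print(cv2.minAreaRect((P[:,:2]*1000).astype(np.float32)))
print("tray/dropper");blob(255,282,300,325,.02,.12)
print("jar");blob(388,415,303,330,.02,.06)
big=cv2.resize(im[200:330,170:320],None,fx=4,fy=4,interpolation=2)
cv2.imwrite("pics/lift.png",big)
# circle of well
g=cv2.cvtColor(im,7-1)
```

```text
table z -0.00013433196094875255
grip
101 [ 0.4715 -0.2158  0.083 ] [ 0.4715 -0.2158  0.0834] [ 0.4613 -0.2265  0.072 ] [ 0.4816 -0.2056  0.0867]
handle
75 [ 0.4139 -0.2305  0.0876] [ 0.4144 -0.2297  0.0892] [ 0.4043 -0.2399  0.0705] [ 0.4219 -0.2226  0.094 ]
arm/collar z
530 [ 0.4633 -0.2176  0.046 ] [ 0.4639 -0.219   0.0452] [ 0.408  -0.2494  0.0401] [ 0.4987 -0.1864  0.0596]
rest top
468 [ 0.4734 -0.2137  0.0355] [ 0.4764 -0.2054  0.0357] [ 0.4334 -0.2547  0.0283] [ 0.5104 -0.1779  0.0385]
((471.17138671875, -216.80740356445312), (70.45530700683594, 70.02696228027344), 82.42840576171875)
gearbox top
1466 [0.5323 0.0296 0.06  ] [0.5325 0.0298 0.06  ] [ 0.4708 -0.0301  0.0534] [0.5928 0.0897 0.0664]
((532.3783569335938, 29.689102172851562), (89.98306274414062, 89.80418395996094), 32.498931884765625)
eye
108 [0.5348 0.0344 0.0464] [0.5378 0.0385 0.0476] [0.5107 0.0086 0.0301] [0.5539 0.052  0.0525]
table
2096 [0.4401 0.1782 0.064 ] [0.4393 0.1765 0.0664] [0.3715 0.1164 0.0395] [0.5176 0.2461 0.0874]
((458.06085205078125, 195.87567138671875), (143.55055236816406, 100.87071990966797), 32.61130142211914)
tray/dropper
135 [0.3811 0.0608 0.059 ] [0.3817 0.0599 0.0538] [0.3674 0.0516 0.0212] [0.391  0.0756 0.0868]
jar
237 [ 0.3628 -0.2239  0.0394] [ 0.3623 -0.2239  0.0403] [ 0.3449 -0.2414  0.0201] [ 0.3792 -0.2072  0.0444]
```

View pics/lift.png

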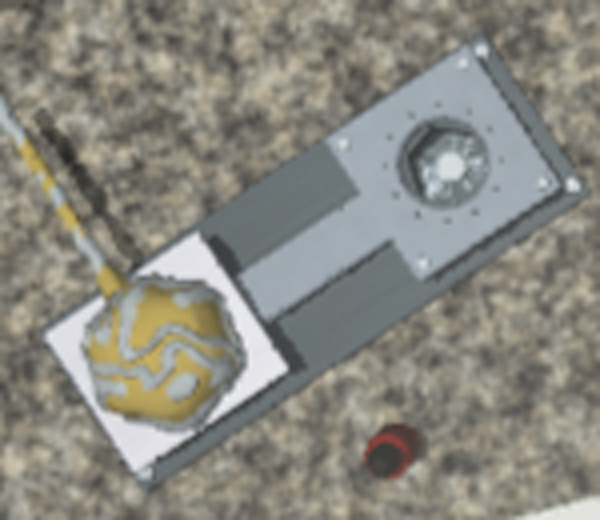

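The zoomed crop shows the well and eye at about (447,163) in the crop, with a pale hub inside. Its hex angle isn't clear at this resolution, so I'll look from near on the way to the crank.

```bash
cat >> h.py <<'E'
def state(p=True):
    s=r.sense();Rm=rot(s["tcp_rot"])
    if p: print("t %.2f"%s["clock"],"pos",np.round(s["eef_pos"],4),"yangle %.1f"%np.degrees(np.arctan2(Rm[1,1],Rm[0,1])),"zax",np.round(Rm[:,2],3),"j7 %.2f"%s["joint_pos"][6],"j",np.round(s["joint_pos"],2),"F",np.round(s["ft_force"],1),"M",np.round(s["ft_torque"],2),"gap %.2f gf %.1f"%(s["finger_gap"],s["grasp_force"]))
    return s,Rm
def to(p,yang=None):
    s,Rm=state();d=Rm.T@(np.array(p)-s["eef_pos"])/.04
    print("shift units",np.round(d,2), end=" ")
    if yang is not None:
        a=np.degrees(np.arctan2(Rm[1,1],Rm[0,1]));e=(yang-a+90)%180-90
        print("wz units (cw+)",round(-e/8,2))
    else: print()
E
python3 -m handwheel '[[0,0,0,0,0,-0.97,1],[0,0,0,0,0,-0.97,1],[0,0,0,0,0,-0.97,1],[0,0,0,0,0,-0.97,1],[-0.62,-0.91,0,0,0,0,1],[-0.62,-0.91,0,0,0,0,1],[-0.62,-0.91,0,0,0,0,1],[-0.62,-0.91,0,0,0,0,1],[-0.62,-0.91,0,0,0,0,1],[-0.62,-0.91,0,0,0,0,1]]' && python3 -m handwheel '[[-0.62,-0.91,0,0,0,0,1],[-0.62,-0.91,0,0,0,0,1],[-0.62,-0.91,0,0,0,0,1],[-0.62,-0.91,0,0,0,0,1],[-0.62,-0.91,0,0,0,0,1]]'
python3 -c "
from h import *
np.set_printoptions(precision=3,suppress=True)
print(viewer.camera_info('wrist'));to([.535,.03,.25],104.3)"
```

```text
clock: 1.1
eef_pos: [0.3857, 0.4464, 0.2309]
tcp_rot: [-0.0, -0.125, 0.992, -0.0]
ft_force: [1.1, 1.4, 1.1]
finger_gap: 0.996
grasp_force: 0.0
clock: 1.6
eef_pos: [0.5509, 0.301, 0.2308]
tcp_rot: [-0.001, -0.125, 0.992, -0.0]
ft_force: [0.1, 0.4, 0.6]
finger_gap: 0.999
grasp_force: 0.0
{'intrinsics': array([[404.471,   0.   , 324.12 ],
       [  0.   , 404.471, 232.669],
       [  0.   ,   0.   ,   1.   ]]), 'tool_from_camera': array([[-0.001,  0.953,  0.302,  0.076],
       [ 1.   ,  0.001, -0.   , -0.   ],
       [-0.001,  0.302, -0.953, -0.142],
       [ 0.   ,  0.   ,  0.   ,  1.   ]])}
t 1.60 pos [0.551 0.301 0.231] yangle 104.4 zax [-0.001 -0.001 -1.   ] j7 1.21 j [-0.46  0.58 -0.13  1.49  0.08  1.08  1.21] F [0.1 0.4 0.6] M [ 0.02 -0.06  0.03] gap 1.00 gf 0.0
shift units [ 2.07 -6.46 -0.48] wz units (cw+) 0.01
```

```bash
python3 -m handwheel '[[0.3,-0.92,-0.07,0,0,0,1],[0.3,-0.92,-0.07,0,0,0,1],[0.3,-0.92,-0.07,0,0,0,1],[0.3,-0.92,-0.07,0,0,0,1],[0.3,-0.92,-0.07,0,0,0,1],[0.3,-0.92,-0.07,0,0,0,1],[0.3,-0.92,-0.07,0,0,0,1],[0,0,0,0,0,0,1]]'
python3 - <<'E'
from h import *
im,d,W,ci,s=look("wrist"); np.save("w1.npy",W); cv2.imwrite("pics/w1full.png",im[:,:,::-1])
K=ci["intrinsics"];P=T_tool(s)@ci["tool_from_camera"]
m=(abs(W[...,0]-.5324)<.07)&(abs(W[...,1]-.0297)<.07)&(W[...,2]>.052)&(W[...,2]<.068)
pts=W[m];print(len(pts),pts.mean(0),cv2.minAreaRect((pts[:,:2]*1000).astype(np.float32)))
# orthographic-ish rectified crop at plane z=.048: 10 px/mm
H=[]
xs=(np.arange(600)-300)/10000
X,Y=np.meshgrid(.5324-xs,.0297-xs,indexing='ij') # rows: -x down ; cols: -y right
Q=np.stack([X,Y,np.full_like(X,.048),np.ones_like(X)],-1)@np.linalg.inv(P).T
u=K[0,0]*Q[...,0]/-Q[...,2]+K[0,2]; v=K[1,1]*-Q[...,1]/-Q[...,2]+K[1,2]
rec=cv2.remap(im,u.astype(np.float32),v.astype(np.float32),cv2.INTER_CUBIC)
cv2.imwrite("pics/hex.png",rec[:,:,::-1]); state()
print(u[300,300],v[300,300])
E
```

```text
clock: 2.4
eef_pos: [0.5322, 0.024, 0.2508]
tcp_rot: [-0.001, -0.119, 0.993, -0.003]
ft_force: [-0.2, -0.8, 0.7]
finger_gap: 0.999
grasp_force: 0.0
9074 [0.530838   0.03098468 0.05940708] ((533.1499633789062, 31.607444763183594), (90.62037658691406, 90.12890625), 32.47079086303711)
t 2.45 pos [0.5324 0.0282 0.2508] yangle 104.0 zax [-0.001 -0.002 -1.   ] j7 1.66 j [-0.02  0.42 -0.12  1.73  0.06  1.    1.66] F [ 0.1  1.  -0.3] M [0.05 0.02 0.  ] gap 1.00 gf 0.0
332.0378456609721 198.23083134142007
```

View pics/hex.png

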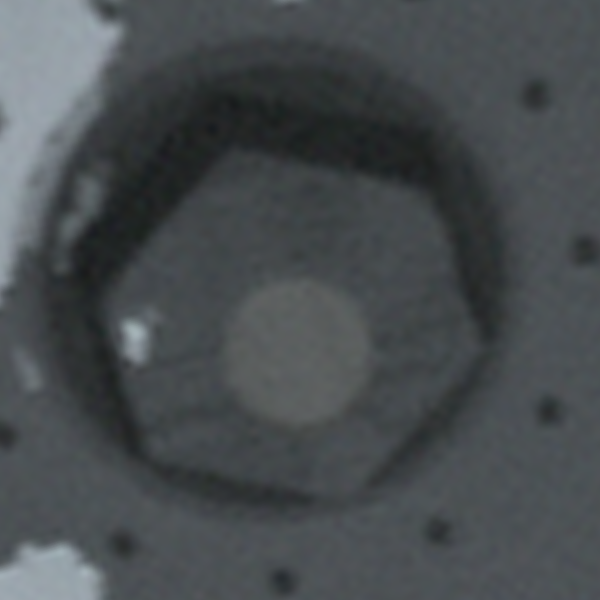

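The rectified wrist view shows the hex hole clearly. Its top edge runs from (235,150) to (430,187), so the edges are turned about 10° in the picture and a hex corner points at about 20° (mod 60) in the world. Next I'll go over the crank.

Run:
```python
from h import *
W=np.load("w1.npy");W0=np.load("top.npy")
# mouth ring fit from depth: gearbox top px boundary
im=cv2.imread("pics/w1full.png")
m=((abs(W[...,2]-.0595)<.003)).astype(np.uint8)
cs,_=cv2.findContours(m,cv2.RETR_CCOMP,cv2.CHAIN_APPROX_NONE)
for c in cs:
    c=c[:,0]; p=W[c[:,1],c[:,0]]; p=p[np.hypot(p[:,0]-.533,p[:,1]-.03)<.03]
    if len(p)>60:
        p=p[~np.isnan(p[:,0])];A=np.c_[2*p[:,:2],np.ones(len(p))];x=np.linalg.lstsq(A,(p[:,:2]**2).sum(1),rcond=None)[0]
        print("circle",len(p),x[:2],np.sqrt(x[2]+x[0]**2+x[1]**2))
S=W0[250:325,175:250].reshape(-1,3);im=cv2.imread("pics/top0.png")[250:325,175:250].reshape(-1,3)
w=im.min(1)>190; print("table z",w.sum(),np.median(S[w],0))
to([.4715,-.2158,.2])
```

```text
circle 154 [0.53279283 0.03148118] 0.023126115077576347
table z 607 [nan nan nan]
t 2.45 pos [0.5324 0.0282 0.2508] yangle 104.0 zax [-0.001 -0.002 -1.   ] j7 1.66 j [-0.02  0.42 -0.12  1.73  0.06  1.    1.66] F [ 0.1  1.  -0.3] M [0.05 0.02 0.  ] gap 1.00 gf 0.0
shift units [ 2.95 -5.55  1.28]
```

```bash
python3 -m handwheel '[[0.42,-0.79,0.18,0,0,0,1],[0.42,-0.79,0.18,0,0,0,1],[0.42,-0.79,0.18,0,0,0,1],[0.42,-0.79,0.18,0,0,0,1],[0.42,-0.79,0.18,0,0,0,1],[0.42,-0.79,0.18,0,0,0,1],[0.42,-0.79,0.18,0,0,0,1],[0,0,0,0,0,0,1]]'
python3 - <<'E'
from h import *
im,d,W,ci,s=look("wrist","w2.png")
def top(c,rad,z0,z1):
    m=(np.hypot(W[...,0]-c[0],W[...,1]-c[1])<rad)&(W[...,2]>z0)&(W[...,2]<z1);p=W[m]
    print(len(p),p.mean(0),cv2.minAreaRect((p[:,:2]*1000).astype(np.float32)) if len(p) else "");return p
a=top((.4715,-.2158),.02,.079,.09);b=top((.4139,-.2305),.02,.083,.096)
q=b.mean(0)-a.mean(0);print(np.degrees(np.arctan2(q[1],q[0])),np.hypot(*q[:2]))
to([a.mean(0)[0],a.mean(0)[1],.055])
T=np.load("top.npy")[250:325,175:250].reshape(-1,3);I=cv2.imread("pics/top0.png")[250:325,175:250].reshape(-1,3)
w=I.min(1)>190; print("table",np.nanmedian(T[w],0))
E
```

```text
clock: 3.25
eef_pos: [0.4714, -0.2161, 0.1992]
tcp_rot: [-0.002, -0.121, 0.993, -0.001]
ft_force: [-0.2, 0.3, 0.5]
finger_gap: 1.0
grasp_force: 0.0
830 [ 0.4707512  -0.21565769  0.08299813] ((471.32952880859375, -215.68348693847656), (19.494243621826172, 19.458162307739258), 14.758171081542969)
674 [ 0.41348361 -0.23018108  0.08971214] ((413.727783203125, -229.97222900390625), (17.159194946289062, 17.15057945251465), 58.144466400146484)
-165.76948212560288 0.05908050401810504
t 3.30 pos [ 0.4728 -0.2127  0.1996] yangle 104.2 zax [-0.002  0.    -1.   ] j7 2.15 j [ 0.43  0.45 -0.07  1.84  0.04  0.85  2.15] F [-0.4  0.5  0.4] M [0.07 0.03 0.02] gap 0.99 gf 0.0
shift units [ 0.06 -0.06  3.62] 
table [0.43650202 0.17612912 0.04731433]
```

View pics/w2.png

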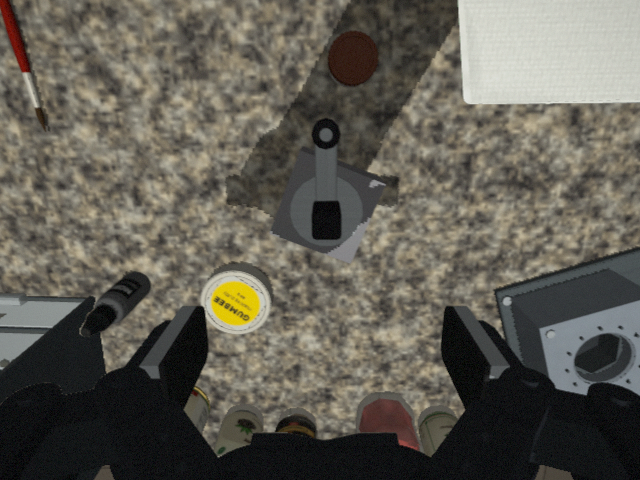

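The wrist view shows the grip block at (326,220) and the handle at (326,133), straight along the picture's vertical. The fingers close across the block as planned and stay clear of the handle. I'll descend and grip.

```bash
python3 -m handwheel '[[0.02,-0.02,0.9,0,0,0,0.3],[0.02,-0.02,0.9,0,0,0,0],[0.02,-0.02,0.8,0,0,0,0],[0,0,0.6,0,0,0,0],[0,0,0.4,0,0,0,0],[0,0,0,0,0,0,0],[0,0,0,0,0,0,0]]' 60; python3 -c "
from h import *
to([.4711,-.2157,.0555],104.3)"
```

```text
clock: 4.0
eef_pos: [0.473, -0.2124, 0.0567]
tcp_rot: [0.0, -0.127, 0.992, 0.001]
ft_force: [0.7, 0.2, 0.7]
finger_gap: 0.502
grasp_force: 0.0
t 4.00 pos [ 0.473  -0.2124  0.0567] yangle 104.5 zax [ 0.001  0.001 -1.   ] j7 2.13 j [ 0.42  0.66 -0.06  1.97  0.07  0.5   2.13] F [0.7 0.2 0.7] M [-0.05  0.03 -0.01] gap 0.50 gf 0.0
shift units [ 0.07 -0.07  0.03] wz units (cw+) 0.03
```

```bash
python3 -m handwheel '[[0.07,-0.07,0.02,0,0,0,0],[0,0,0,0,0,0,-0.4],[0,0,0,0,0,0,-1],[0,0,0,0,0,0,-1],[0,0,0,0,0,0,-1],[0,0,0,0,0,0,-1],[0,0,0,0,0,0,-1]]' 60; python3 -c "
from h import *
state()"
```

```text
clock: 4.7
eef_pos: [0.4704, -0.2178, 0.0568]
tcp_rot: [0.001, -0.125, 0.992, -0.0]
ft_force: [-0.3, 0.2, 6.8]
finger_gap: 0.22
grasp_force: 59.6
t 4.70 pos [ 0.4704 -0.2178  0.0568] yangle 104.4 zax [ 0.001 -0.001 -1.   ] j7 2.14 j [ 0.43  0.66 -0.06  1.98  0.07  0.5   2.14] F [-0.3  0.2  6.8] M [ 0.17  0.23 -0.02] gap 0.22 gf 59.6
```

```bash
python3 -m handwheel '[[0,0,-0.3,0,0,0,-1],[0,0,-0.6,0,0,0,-1],[0,0,-0.8,0,0,0,-1],[0,0,-0.8,0,0,0,-1],[0,0,0,0,0,0,-1],[0,0,0,0,0,0,-1]]'
python3 - <<'E'
from h import *
im,d,W,ci,s=look("wrist","w3.png")
T=T_tool(s); Q=(W-T[:3,3])@T[:3,:3]
m=(abs(Q[...,1])<.03)&(Q[...,0]>.03)&(Q[...,0]<.08)&(Q[...,2]<.06);p=Q[m]
print("handle/arm in tool",len(p),p.mean(0) if len(p) else "")
hi=p[p[:,2]<p[:,2].min()+.006];print(hi.mean(0),len(hi))
# arm line
m=(abs(Q[...,1])<.03)&(Q[...,0]>.02)&(Q[...,0]<.05)&(Q[...,2]<.03);p=Q[m]
print(p.mean(0),np.polyfit(p[:,0],p[:,1],1),np.median(p[:,2]))
to([.5328,.0315,.157],109.7)
E
```

```text
clock: 5.3
eef_pos: [0.4696, -0.2176, 0.1561]
tcp_rot: [0.0, -0.125, 0.992, -0.0]
ft_force: [-0.2, -0.0, -3.0]
finger_gap: 0.226
grasp_force: 59.1
handle/arm in tool 4668 [ 0.05332751 -0.00028148 -0.02182696]
[ 0.05825467 -0.0003022  -0.03298682] 3165
[ 0.02938118 -0.00019754  0.00816635] [-7.01568104e-03  8.59169893e-06] 0.007572637872267206
t 5.35 pos [ 0.4688 -0.2172  0.155 ] yangle 104.4 zax [-0.002  0.001 -1.   ] j7 2.16 j [ 0.44  0.51 -0.07  1.9   0.05  0.74  2.16] F [-0.4 -0.7 -4. ] M [0.01 0.04 0.06] gap 0.22 gf 59.0
shift units [-3.09  5.63 -0.05] wz units (cw+) -0.67
```

View pics/w3.png

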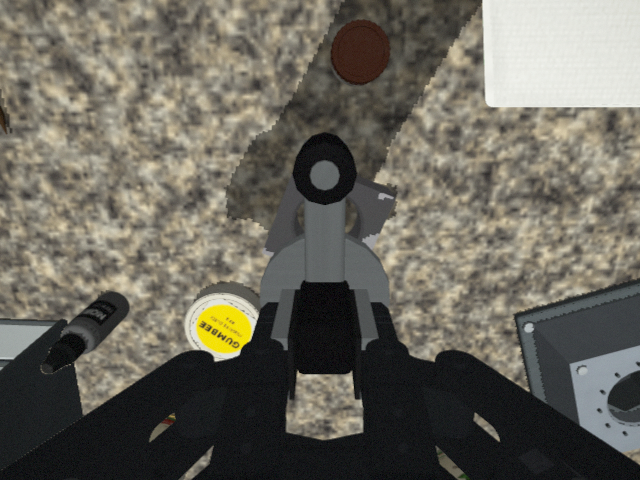

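The crank hangs straight in the fingers, with its handle at (325,170) on the tool's axis. The arm top lies 7.6 mm ahead of the TCP, so the tip is about 53.6 mm ahead of the TCP. Next I'll carry it over the drive, turned about 5° counter-clockwise.

```bash
python3 -m handwheel '[[0,0,0,0,0,-0.67,-1],[-0.51,0.76,0,0,0,0,-1],[-0.51,0.76,0,0,0,0,-1],[-0.51,0.76,0,0,0,0,-1],[-0.51,0.76,0,0,0,0,-1],[-0.51,0.76,0,0,0,0,-1],[-0.51,0.76,0,0,0,0,-1],[-0.51,0.76,0,0,0,0,-1],[0,0,0,0,0,0,-1],[0,0,0,0,0,0,-1]]' 60
python3 - <<'E'
from h import *
to([.5319,.0312,.12],109.7)
im,d,W,ci,s=look("wrist")
m=(W[...,2]>.056)&(W[...,2]<.063)&(np.hypot(W[...,0]-.533,W[...,1]-.0315)<.08);p=W[m]
print(len(p),cv2.minAreaRect((p[:,:2]*1000).astype(np.float32)))
E
```

```text
clock: 6.35
eef_pos: [0.5311, 0.032, 0.1539]
tcp_rot: [-0.002, -0.173, 0.985, 0.0]
ft_force: [-0.2, -0.2, -2.4]
finger_gap: 0.222
grasp_force: 59.4
t 6.35 pos [0.5311 0.032  0.1539] yangle 109.9 zax [-0.004 -0.    -1.   ] j7 1.75 j [-0.04  0.53 -0.09  1.85  0.07  0.76  1.75] F [-0.2 -0.2 -2.4] M [-0.12 -0.02 -0.01] gap 0.22 gf 59.4
shift units [-0.02 -0.03  0.85] wz units (cw+) 0.03
8607 ((533.0742797851562, 31.381519317626953), (90.43145751953125, 90.32125854492188), 32.506927490234375)
```

```bash
python3 -m handwheel '[[-0.02,-0.03,0.5,0,0,0,-1],[0,0,0.35,0,0,0,-1],[0,0,0.15,0,0,0,-1],[0,0,0.1,0,0,0,-1],[0,0,0,0,0,0,-1]]'; python3 -m handwheel '[[0,0,0.05,0,0,0,-1],[0,0,0.05,0,0,0,-1],[0,0,0.05,0,0,0,-1],[0,0,0,0,0,0,-1]]'; python3 -c "
from h import *
to([.5319,.0312,.0816],109.7)"
```

```text
clock: 6.9
eef_pos: [0.5333, 0.0292, 0.1113]
tcp_rot: [-0.001, -0.171, 0.985, -0.0]
ft_force: [-0.2, -0.4, -3.4]
finger_gap: 0.225
grasp_force: 59.3
clock: 7.3
eef_pos: [0.5335, 0.0301, 0.1056]
tcp_rot: [-0.0, -0.171, 0.985, -0.0]
ft_force: [0.4, 0.5, -2.5]
finger_gap: 0.222
grasp_force: 59.5
t 7.30 pos [0.5335 0.0301 0.1056] yangle 109.7 zax [-0. -0. -1.] j7 1.74 j [-0.04  0.6  -0.09  1.9   0.08  0.65  1.74] F [ 0.4  0.5 -2.5] M [ 0.06 -0.01  0.06] gap 0.22 gf 59.5
shift units [0.03 0.04 0.6 ] wz units (cw+) 0.01
```

```bash
python3 -m handwheel '[[0.02,0.03,0.04,0,0,0,-1],[0,0,0.04,0,0,0,-1],[0,0,0,0,0,0,-1]]'; python3 -m handwheel '[[0,0,0.04,0,0,0,-1],[0,0,0.03,0,0,0,-1],[0,0,0,0,0,0,-1]]'; python3 -c "
from h import *
to([.5319,.0312,.0816],109.7)"
```

```text
clock: 7.6
eef_pos: [0.5322, 0.031, 0.1023]
tcp_rot: [-0.0, -0.171, 0.985, 0.0]
ft_force: [0.8, -0.2, -3.6]
finger_gap: 0.223
grasp_force: 59.5
clock: 7.9
eef_pos: [0.5323, 0.0309, 0.0995]
tcp_rot: [-0.0, -0.171, 0.985, -0.0]
ft_force: [-0.0, 0.1, -2.1]
finger_gap: 0.222
grasp_force: 59.5
t 7.90 pos [0.5323 0.0309 0.0995] yangle 109.7 zax [-0. -0. -1.] j7 1.74 j [-0.04  0.61 -0.08  1.9   0.08  0.63  1.74] F [-0.   0.1 -2.1] M [-0.03 -0.03  0.03] gap 0.22 gf 59.5
shift units [0.01 0.01 0.45] wz units (cw+) 0.0
```

```bash
python3 -m handwheel '[[0,0,0.04,0,0,0,-1],[0,0,0.03,0,0,0,-1],[0,0,0,0,0,0,-1]]'; python3 -m handwheel '[[0,0,0.03,0,0,0,-1],[0,0,0.03,0,0,0,-1],[0,0,0,0,0,0,-1]]'; python3 -c "
from h import *
to([.5319,.0312,.0816],109.7)"
```

```text
clock: 8.2
eef_pos: [0.5324, 0.0309, 0.097]
tcp_rot: [-0.0, -0.171, 0.985, -0.0]
ft_force: [0.1, -0.8, 0.1]
finger_gap: 0.215
grasp_force: 59.6
clock: 8.5
eef_pos: [0.532, 0.031, 0.0945]
tcp_rot: [-0.0, -0.171, 0.985, 0.0]
ft_force: [-0.6, -0.1, -3.1]
finger_gap: 0.224
grasp_force: 59.4
t 8.50 pos [0.532  0.031  0.0945] yangle 109.7 zax [-0.001  0.    -1.   ] j7 1.74 j [-0.04  0.62 -0.08  1.91  0.08  0.62  1.74] F [-0.6 -0.1 -3.1] M [0.04 0.18 0.03] gap 0.22 gf 59.4
shift units [-0.    0.01  0.32] wz units (cw+) 0.01
```

```bash
python3 -m handwheel '[[0,0,0.05,0,0,0,-1],[0,0,0.05,0,0,0,-1],[0,0,0,0,0,0,-1]]'; python3 -m handwheel '[[0,0,0.05,0,0,0,-1],[0,0,0.05,0,0,0,-1],[0,0,0,0,0,0,-1]]';python3 -m handwheel '[[0,0,0.05,0,0,0,-1],[0,0,0.04,0,0,0,-1],[0,0,0,0,0,0,-1]]'; python3 -c "
from h import *
to([.5319,.0312,.0816],109.7)"
```

```text
clock: 8.8
eef_pos: [0.5319, 0.0309, 0.0897]
tcp_rot: [-0.001, -0.171, 0.985, 0.0]
ft_force: [-1.5, 0.6, -1.9]
finger_gap: 0.222
grasp_force: 59.4
clock: 9.1
eef_pos: [0.532, 0.031, 0.0861]
tcp_rot: [-0.001, -0.171, 0.985, 0.0]
ft_force: [-0.8, 0.2, -3.8]
finger_gap: 0.224
grasp_force: 59.4
clock: 9.4
eef_pos: [0.532, 0.031, 0.0826]
tcp_rot: [-0.0, -0.171, 0.985, 0.0]
ft_force: [-1.7, 0.7, -3.1]
finger_gap: 0.225
grasp_force: 59.4
t 9.40 pos [0.532  0.031  0.0826] yangle 109.7 zax [-0.001 -0.    -1.   ] j7 1.73 j [-0.05  0.64 -0.08  1.92  0.09  0.59  1.73] F [-1.7  0.7 -3.1] M [ 0.15  0.48 -0.05] gap 0.22 gf 59.4
shift units [0.   0.01 0.03] wz units (cw+) 0.01
```

```bash
python3 -m handwheel '[[0,0,0.03,0,0,0,-1],[0,0,0,0,0,0,-1]]'; python3 -m handwheel '[[0,0,0.02,0,0,0,-1],[0,0,0,0,0,0,-1]]'; python3 -c "
from h import *
to([.5319,.0312,.0816],109.7)"
```

```text
clock: 9.6
eef_pos: [0.5321, 0.031, 0.0816]
tcp_rot: [-0.0, -0.171, 0.985, 0.0]
ft_force: [-2.0, -0.2, -2.5]
finger_gap: 0.221
grasp_force: 59.4
clock: 9.8
eef_pos: [0.5322, 0.031, 0.0809]
tcp_rot: [-0.0, -0.171, 0.985, 0.0]
ft_force: [-3.1, 1.1, -0.7]
finger_gap: 0.222
grasp_force: 59.6
t 9.80 pos [0.5322 0.031  0.0809] yangle 109.7 zax [-0.001 -0.    -1.   ] j7 1.73 j [-0.05  0.64 -0.08  1.92  0.09  0.59  1.73] F [-3.1  1.1 -0.7] M [ 0.14  0.64 -0.04] gap 0.22 gf 59.6
shift units [ 0.01  0.01 -0.02] wz units (cw+) 0.01
```

```bash
python3 -m handwheel '[[0,0,0.025,0,0,0,-1],[0,0,0,0,0,0,-1]]'
python3 - <<'E'
from h import *
state()
im,d,W,ci,s=look("wrist")
T=T_tool(s); Q=(W-T[:3,3])@T[:3,:3]
m=(abs(Q[...,1])<.006)&(Q[...,0]>.02)&(Q[...,0]<.045)&(Q[...,2]<.03)&(Q[...,2]>0)
print("arm top z",np.median(W[m][:,2]),"(home .074)")
E
```

```text
clock: 10.0
eef_pos: [0.5322, 0.0309, 0.0809]
tcp_rot: [-0.0, -0.171, 0.985, -0.0]
ft_force: [-5.6, 0.4, 5.9]
finger_gap: 0.221
grasp_force: 60.6
t 10.00 pos [0.5322 0.0309 0.0809] yangle 109.7 zax [-0. -0. -1.] j7 1.73 j [-0.05  0.64 -0.08  1.92  0.09  0.59  1.73] F [-5.6  0.4  5.9] M [0.13 1.04 0.01] gap 0.22 gf 60.6
arm top z 0.07361849571642545 (home .074)
```

Arm top is at z = 73.6 mm against 74 expected when home, with a light upward reaction, so the crank is fully seated. I'll regrip on the drive axis before winding to shed the side load.

```bash
python3 -m handwheel '[[0,0,-0.02,0,0,0,-0.4],[0,0,0,0,0,0,-0.4],[-0.02,0.01,0,0,0,0,-0.4],[0,0,0,0,0,0,-1],[0,0,0,0,0,0,-1],[0,0,0,0,0,0,-1],[0,0,0,0,0,0,-1],[0,0,0,0,0,0,-1]]' 80; python3 -c "
from h import *
state()"
```

```text
clock: 10.85
eef_pos: [0.5341, 0.0318, 0.0812]
tcp_rot: [0.001, -0.171, 0.985, -0.0]
ft_force: [1.9, 0.3, 4.3]
finger_gap: 0.212
grasp_force: 79.1
t 10.85 pos [0.5341 0.0318 0.0812] yangle 109.7 zax [ 0.002  0.    -1.   ] j7 1.73 j [-0.05  0.64 -0.08  1.92  0.09  0.59  1.73] F [1.9 0.3 4.3] M [ 0.   -0.33  0.02] gap 0.21 gf 79.1
```

```bash
python3 -m handwheel '[[0.02,0,0,0,0,0.4,-1],[0,0,0,0,0,0.7,-1],[0,0,0,0,0,0.7,-1],[0,0,0,0,0,0.7,-1],[0,0,0,0,0,0.7,-1],[0,0,0,0,0,0.7,-1],[0,0,0,0,0,0,-1]]'; python3 -c "
from h import *
state()"
```

```text
clock: 11.55
eef_pos: [0.5333, 0.0309, 0.0812]
tcp_rot: [0.001, 0.1, 0.995, -0.0]
ft_force: [1.5, -0.5, 4.8]
finger_gap: 0.222
grasp_force: 79.2
t 11.55 pos [0.5333 0.0309 0.0812] yangle 78.5 zax [ 0.002 -0.001 -1.   ] j7 1.35 j [-0.15  0.64  0.08  1.92 -0.08  0.58  1.35] F [ 1.5 -0.5  4.8] M [-0.24 -0.34 -0.01] gap 0.22 gf 79.2
```

```bash
cat > tab.py <<'E'
from h import *
state()
im,d,W,ci,s=look("top")
S=W[235:325,165:250];I=im[235:325,165:250]
m=(I.min(-1)>190)&(S[...,2]>.03);print("table z",m.sum(),np.median(S[m],0))
E
python3 -m handwheel '[[0,0,0,0,0,0.8,-1],[0,0,0,0,0,0.8,-1],[0,0,0,0,0,0.8,-1],[0,0,0,0,0,0.8,-1],[0,0,0,0,0,0.8,-1],[0,0,0,0,0,0.8,-1],[0,0,0,0,0,0.8,-1],[0,0,0,0,0,0.8,-1],[0,0,0,0,0,0.8,-1],[0,0,0,0,0,0,-1]]'; python3 tab.py
```

```text
clock: 12.55
eef_pos: [0.5323, 0.0298, 0.0812]
tcp_rot: [0.001, 0.567, 0.824, -0.001]
ft_force: [-0.3, -2.5, 7.0]
finger_gap: 0.22
grasp_force: 79.5
t 12.55 pos [0.5323 0.0298 0.0812] yangle 20.9 zax [ 0.    -0.002 -1.   ] j7 0.64 j [-0.33  0.66  0.36  1.93 -0.38  0.62  0.64] F [-0.3 -2.5  7. ] M [-0.48  0.08 -0.09] gap 0.22 gf 79.5
table z 19 [0.49820601 0.22195909 0.07222849]
```

```bash
cat > tab.py <<'E'
from h import *
state()
for n in ["scene","top"]:
    im,d,W,ci,s=look(n)
    a=np.radians(32.5);dx=W[...,0]-.5328;dy=W[...,1]-.0315
    lx=dx*np.cos(a)+dy*np.sin(a);ly=-dx*np.sin(a)+dy*np.cos(a)
    m=(abs(lx)<.04)&(ly>.132)&(ly<.228)&(im.min(-1)>150)&(im.max(-1).astype(int)-im.min(-1)<35)&(W[...,2]<.085)&(W[...,2]>.035)
    z=W[m][:,2]
    if len(z): h,e=np.histogram(z,np.arange(.035,.086,.002));k=h.argmax();print(n,len(z),"mode",e[k]+.001,h[k],np.median(z[abs(z-e[k]-.001)<.002]))
E
python3 tab.py;python3 -m handwheel '[[0,0,0,0,0,0.8,-1],[0,0,0,0,0,0.8,-1],[0,0,0,0,0,0.8,-1],[0,0,0,0,0,0.8,-1],[0,0,0,0,0,0.8,-1],[0,0,0,0,0,0.8,-1],[0,0,0,0,0,0.8,-1],[0,0,0,0,0,0.8,-1],[0,0,0,0,0,0.8,-1],[0,0,0,0,0,0,-1]]'; python3 tab.py
```

```text
t 12.60 pos [0.5323 0.0298 0.0812] yangle 20.9 zax [ 0.    -0.002 -1.   ] j7 0.64 j [-0.33  0.66  0.36  1.93 -0.38  0.62  0.64] F [ 0.4 -1.9  6.4] M [-0.46  0.07 -0.07] gap 0.22 gf 79.5
scene 340 mode 0.05400000000000002 123 0.05385369471578594
clock: 13.7
eef_pos: [0.5309, 0.0302, 0.0812]
tcp_rot: [-0.0, 0.894, 0.449, -0.001]
ft_force: [-2.5, -2.5, 10.4]
finger_gap: 0.223
grasp_force: 79.9
t 13.70 pos [0.5309 0.0302 0.0812] yangle -36.7 zax [-0.003 -0.001 -1.   ] j7 -0.09 j [-0.5   0.73  0.65  1.93 -0.66  0.71 -0.09] F [-2.5 -2.5 10.4] M [-0.31  0.61  0.02] gap 0.22 gf 79.9
scene 319 mode 0.060000000000000026 135 0.05966255865454573
```

The table rises as it should: 53.9 to 59.7 mm for about 58° of turn. I'll regrip a quarter turn back and carry on.

```bash
python3 -m handwheel '[[0,0,-0.02,0,0,0,0],[0,0,0,0,0,0,0],[0,0,0,0,0,0,0]]';python3 -m handwheel '[[0,0,0,0,0,-0.9,0],[0,0,0,0,0,-0.9,0],[0,0,0,0,0,-0.9,0],[0,0,0,0,0,-0.9,0],[0,0,0,0,0,-0.9,0],[0,0,0,0,0,-0.9,0],[0,0,0,0,0,-0.9,0],[0,0,0,0,0,-0.9,0],[0,0,0,0,0,-0.9,0],[0,0,0,0,0,-0.9,0]]';python3 -m handwheel '[[0,0,0,0,0,-0.9,0],[0,0,0,0,0,-0.9,0],[0,0,0,0,0,-0.45,0],[0,0,0,0,0,0,0]]'; python3 -c "
from h import *
to([.533,.0312,.082],53.3)
im,d,W,ci,s=look('wrist','w4.png')"
```

```text
clock: 14.1
eef_pos: [0.5316, 0.0316, 0.0809]
tcp_rot: [-0.001, 0.893, 0.449, -0.001]
ft_force: [0.6, 0.1, 0.9]
finger_gap: 0.501
grasp_force: 0.0
clock: 15.1
eef_pos: [0.5319, 0.0314, 0.0811]
tcp_rot: [-0.001, 0.457, 0.89, -0.0]
ft_force: [0.3, -0.1, 0.9]
finger_gap: 0.497
grasp_force: 0.0
clock: 15.5
eef_pos: [0.532, 0.0312, 0.0812]
tcp_rot: [-0.001, 0.315, 0.949, 0.0]
ft_force: [-0.2, -0.9, 0.1]
finger_gap: 0.499
grasp_force: 0.0
t 15.50 pos [0.532  0.0312 0.0812] yangle 53.3 zax [-0.001  0.    -1.   ] j7 1.04 j [-0.23  0.65  0.2   1.92 -0.22  0.59  1.04] F [-0.2 -0.9  0.1] M [0.   0.   0.04] gap 0.50 gf 0.0
shift units [-0.02  0.02 -0.02] wz units (cw+) 0.0
```

View pics/w4.png

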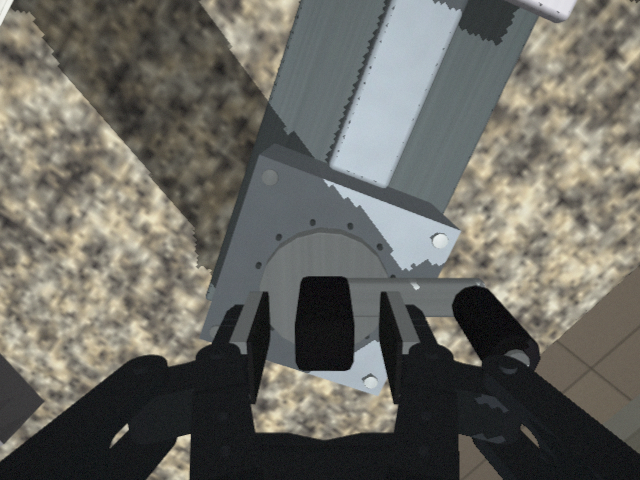

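The view shows the block centred between the pads at (325,322) and squared to them. The handle at (490,330) is outside the right finger, and the collar lies flat on the gearbox. I'll close and keep winding.

```bash
python3 -m handwheel '[[-0.01,0.01,0,0,0,0,-0.6],[0,0,0,0,0,0,-1],[0,0,0,0,0,0,-1],[0,0,0,0,0,0,-1],[0,0,0,0,0,0,-1],[0,0,0,0,0,0,-1]]' 80;python3 -m handwheel '[[0,0,0,0,0,0.5,-1],[0,0,0,0,0,0.8,-1],[0,0,0,0,0,0.8,-1],[0,0,0,0,0,0.8,-1],[0,0,0,0,0,0.8,-1],[0,0,0,0,0,0.8,-1],[0,0,0,0,0,0.8,-1],[0,0,0,0,0,0.8,-1],[0,0,0,0,0,0.8,-1],[0,0,0,0,0,0,-1]]'; python3 tab.py
```

```text
clock: 16.15
eef_pos: [0.5327, 0.0311, 0.0816]
tcp_rot: [-0.0, 0.315, 0.949, -0.0]
ft_force: [-0.7, -0.6, 2.9]
finger_gap: 0.217
grasp_force: 78.6
clock: 17.15
eef_pos: [0.5322, 0.0308, 0.0816]
tcp_rot: [0.0, 0.719, 0.695, -0.001]
ft_force: [-3.1, -1.7, 3.9]
finger_gap: 0.218
grasp_force: 78.9
t 17.15 pos [0.5322 0.0308 0.0816] yangle -1.9 zax [-0.001 -0.001 -1.   ] j7 0.36 j [-0.41  0.69  0.48  1.93 -0.5   0.65  0.36] F [-3.1 -1.7  3.9] M [-0.41  0.54 -0.03] gap 0.22 gf 78.9
scene 299 mode 0.06600000000000003 130 0.06566483002576101
```

```bash
python3 -m handwheel '[[0,0,0,0,0,0.8,-1],[0,0,0,0,0,0.8,-1],[0,0,0,0,0,0.8,-1],[0,0,0,0,0,0.8,-1],[0,0,0,0,0,0.8,-1],[0,0,0,0,0,0.8,-1],[0,0,0,0,0,0.8,-1],[0,0,0,0,0,0.8,-1],[0,0,0,0,0,0.8,-1],[0,0,0,0,0,0,-1]]'; python3 tab.py
```

```text
clock: 18.25
eef_pos: [0.5318, 0.0311, 0.0816]
tcp_rot: [-0.0, 0.965, 0.263, -0.001]
ft_force: [-4.1, -0.7, 6.2]
finger_gap: 0.221
grasp_force: 79.3
t 18.25 pos [0.5318 0.0311 0.0816] yangle -59.5 zax [-0.002 -0.001 -1.   ] j7 -0.40 j [-0.57  0.76  0.76  1.93 -0.76  0.76 -0.4 ] F [-4.1 -0.7  6.2] M [-0.31  0.94 -0.01] gap 0.22 gf 79.3
scene 248 mode 0.07200000000000004 129 0.07168851022157141
```

```bash
python3 -m handwheel '[[0,0,0,0,0,0.8,-1],[0,0,0,0,0,0.8,-1],[0,0,0,0,0,0.8,-1],[0,0,0,0,0,0.8,-1],[0,0,0,0,0,0.6,-1],[0,0,0,0,0,0.6,-1],[0,0,0,0,0,0.6,-1],[0,0,0,0,0,0,-1]]'; python3 tab.py; python3 -m handwheel '[[0,0,0,0,0,0.5,-1],[0,0,0,0,0,0.5,-1],[0,0,0,0,0,0.5,-1],[0,0,0,0,0,0,-1]]';python3 tab.py
```

```text
clock: 19.15
eef_pos: [0.5317, 0.0316, 0.0816]
tcp_rot: [0.0, 0.997, -0.081, -0.002]
ft_force: [-4.3, 0.2, 7.7]
finger_gap: 0.213
grasp_force: 79.5
t 19.15 pos [0.5317 0.0316 0.0816] yangle -99.3 zax [-0.003 -0.    -1.   ] j7 -0.95 j [-0.65  0.84  0.94  1.94 -0.91  0.87 -0.95] F [-4.3  0.2  7.7] M [-0.19  1.05  0.47] gap 0.21 gf 79.5
scene 128 mode 0.07400000000000004 60 0.07349294754699259
clock: 19.65
eef_pos: [0.5317, 0.0317, 0.0816]
tcp_rot: [0.0, 0.983, -0.184, -0.002]
ft_force: [-4.0, 0.4, 8.9]
finger_gap: 0.216
grasp_force: 79.5
t 19.65 pos [0.5317 0.0317 0.0816] yangle -111.2 zax [-0.003  0.    -1.   ] j7 -1.13 j [-0.67  0.86  0.99  1.94 -0.94  0.9  -1.13] F [-4.   0.4  8.9] M [-0.17  1.01  0.46] gap 0.22 gf 79.5
scene 90 mode 0.07400000000000004 40 0.07342437316111738
```

Torque about z has jumped from about 0 to 0.47 N m. The last 12° added no height, so the table is at the stop and the clutch is slipping. I'll release and back off.

```bash
python3 -m handwheel '[[0,0,0,0,0,0,-0.3],[0,0,0,0,0,0,-0.2],[0,0,0,0,0,0,-0.2],[0,0,-0.1,0,0,0,-0.2],[0,0,-0.3,0,0,0,-0.2],[0,0,-0.6,0,0,0,-0.2],[0,0,-0.9,0,0,0,-0.2],[0,0,-0.9,0,0,0,-0.2],[0,0,-0.9,0,0,0,-0.2],[0,0,0,0,0,0,-0.2]]';python3 - <<'E'
exec(open("tab.py").read())
im,d,W,ci,s=look("scene"); cv2.imwrite("pics/end.png",cv2.resize(im[120:380,140:500],None,fx=2,fy=2)[:,:,::-1])
im,d,W,ci,s=look("wrist")
m=(np.hypot(W[...,0]-.5328,W[...,1]-.0315)<.012)&(W[...,2]>.09);print("grip top",W[m].mean(0),np.median(W[m][:,2]),"home .108")
E
```

```text
clock: 20.75
eef_pos: [0.5357, 0.0295, 0.2353]
tcp_rot: [-0.0, 0.982, -0.187, 0.005]
ft_force: [0.4, -0.9, 0.0]
finger_gap: 0.401
grasp_force: 0.0
t 20.75 pos [0.5357 0.0295 0.2353] yangle -111.5 zax [ 0.011 -0.001 -1.   ] j7 -1.32 j [-0.78  0.69  1.19  1.78 -0.7   1.16 -1.32] F [ 0.4 -0.9  0. ] M [-0.05  0.07  0.01] gap 0.40 gf 0.0
scene 227 mode 0.07200000000000004 98 0.07270850278450547
top 108 mode 0.07600000000000004 51 0.07538907478620155
grip top [0.53862013 0.02905013 0.19735921] 0.10812714213983321 home .108
```

View pics/end.png

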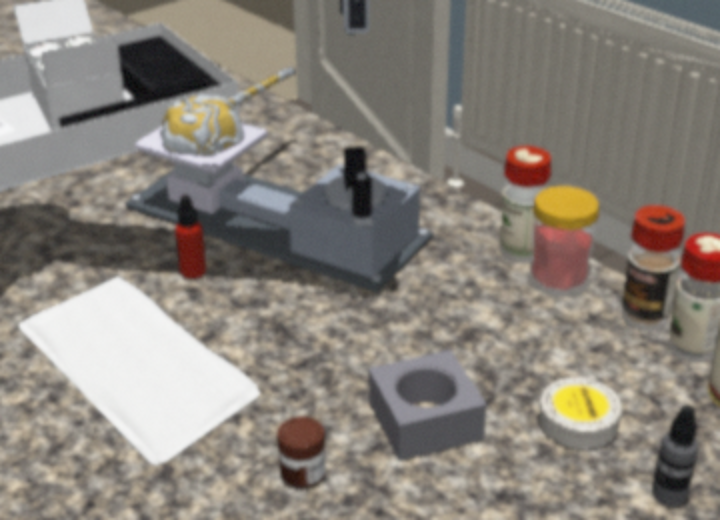

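The picture shows the crank seated in the gearbox at (357,185), the table raised with the model at (200,130), the rest empty, and all the bystanders standing. The grip top is at 108.1 mm (108 when home), and the top camera puts the table at 75.4 mm (75 at the stop). Nothing is touching the robot.

```bash
python3 -c "
from plant import r
print(r.finish_job())"
```

```text
the job is handed in; nothing more can be done
None
```

The crank is fully home in the lift and the table is wound up to its top stop (75.4 mm on the top camera, 75 mm nominal). The bystanders look undisturbed, the robot is clear, and the job is handed in at about 21 s of the 69 s allowed.

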